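Sweep the offcuts from the carving board into the scrap tray

TASK

Clear the wood carver's board: with the fingers, sweep the three pale wood offcuts along the board and off its end into the turquoise scrap tray standing there, until all three lie in that tray and none rests on the board. Push them only, do not pick any of them up, and leave the carved panel, the gouge and the tin of pins on the board, and the blower bulb on the bench, where they are.

Things in the scene. Friction and masses are not known exactly. Their poses are not given: they have to be found in the camera images.
- board: The carving board, brown beech, fixed: 300 (own x) x 400 (own y) x 36 mm thick. Origin at the centre of its underside, on the bench; own z up, own +x away from the robot, own y along its length, so its two ends are at own y = +200 and -200 mm. A dark stop strip, 20 mm wide and standing 18 mm above the board's top, runs along its whole back edge (own x = 130 to 150 mm). The front edge and both ends are open. The board is turned up to about 9 degrees from the bench.
- scrap_tray: The turquoise scrap tray, fixed, standing against one end of the board, its axes parallel to the board's: 280 (own x) x 150 (own y) x 30 mm tall, walls and floor 3 mm, open at the top. Origin at the centre of its underside. Its rim is 6 mm lower than the board's top and there is a 3 mm gap between board and tray. It may be at either end, and shifted a little along own x.
- tool_tray: Dark wooden tray of the same outer size with four gouges lying in it, up to 32 mm tall, fixed at the board's other end in the same way. No offcut belongs in it. Origin at the centre of its underside.
- offcut_slice: Pale wood offcut, a round slice 38 mm across and 20 mm tall with a dark bark edge, 14 to 28 g, loose, lying on its flat face. Origin at the centre of its underside.
- offcut_strip: Pale wood offcut, a strip 60 (own x) x 20 x 18 mm tall, 14 to 28 g, loose, flat on the board. Origin at the centre of its underside.
- offcut_step: Pale wood offcut, a stepped piece 42 (own x) x 28 mm, 24 mm tall over the 21 mm at its own -x end and 12 mm tall over the rest, 13 to 25 g, loose, flat on the board. Origin at the centre of its underside. (Any of the three offcuts may lie at any of the three spots: two lie along the board, in the clear strip between panel and gouge; the third lies further back, beside the panel's +y end.)
- panel: The carving in work: dark rosewood panel 90 (own x) x 160 (own y) x 20 mm, its relief up to 27 mm above the board, about 0.45 kg, loose, lying against the back stop near the board's middle. Origin at the centre of its underside. Must stay where it is.
- gouge: Carving gouge lying loose along the board's front edge: pale wooden handle 115 mm long and 25 mm thick along own -x, steel blade 120 mm long along own +x. Origin under the ferrule, where handle and blade meet. Must stay where it is.
- pin_tin: Open brass tin of pins, 70 x 70 x 22 mm tall, about 0.15 kg, loose on the board beside the panel's -y end. Origin at the centre of its underside. Must stay where it is.
- blower: Red-brown rubber blower bulb, 62 mm across and 85 mm tall, on the bench left of the trays, about 60 g. Origin at the centre of its underside. Must stay where it is.

How it is judged (in metres and radians):
At the end, for the whole second after the job is handed in: Each of the three offcuts lies at rest in the scrap tray: its origin is within the tray's inner walls (137 mm along own x and 72 mm along own y from the tray's centre) and lower than 55 mm above the bench, and it does not touch the board (x of offcut_slice in the frame of scrap_tray between -0.137 and 0.137 m and y of offcut_slice in the frame of scrap_tray between -0.072 and 0.072 m and height (world z) of each of offcut_slice, offcut_strip, offcut_step below 0.055 m and contact force between each of offcut_slice, offcut_strip, offcut_step and board below 0.03 N and linear speed of each of offcut_slice, offcut_strip, offcut_step below 0.02 m/s and x of offcut_strip in the frame of scrap_tray between -0.137 and 0.137 m and y of offcut_strip in the frame of scrap_tray between -0.072 and 0.072 m and x of offcut_step in the frame of scrap_tray between -0.137 and 0.137 m and y of offcut_step in the frame of scrap_tray between -0.072 and 0.072 m).
It fails at once if an offcut is picked up (its origin rises more than 30 mm above the board's top, 66 mm above the bench) (height (world z) of any of offcut_slice, offcut_strip, offcut_step above 0.066 m).
It fails at once if the carved panel, the gouge or the tin of pins on the board is moved more than 15 mm (distance of any of panel, gouge, pin_tin from where it was at the start of the episode above 0.015 m).
It fails at once if the blower bulb is moved more than 15 mm (distance of blower from where it was at the start of the episode above 0.015 m).
It also fails if it takes over 67 s, if anything falls off the work surface, if the arm or the gripper's body presses on something with over 40 N, if the wrist force passes 120 N, or if a joint passes its speed limit or range.

ROBOT

A 6-joint arm with a two-finger parallel gripper is mounted at the origin on the work surface. World frame = base frame: x ahead of the robot, y to its left, z up, the work surface at z = 0. Lengths are in mm, angles in degrees, forces in N, time in s.
With the tool pointing down it reaches from about 350 to 975 mm from the base axis. Payload 7.1 kg.
Tool frame: the origin (TCP) lies at the very end of the fingers, on their centre line; the grasp point (between the pads) lies 19 mm behind it; z points along the fingers, y is the line along which they close (so a half turn about z gives the same grasp; the last joint's range is limited). The gripper opens to 88 mm and grips with 3 to 60 N. Pads are 20 mm wide; open, the fingers measure 115 mm over their backs; the gripper's body (75 mm by 178 mm) begins 61 mm behind the grasp point.
Start: joints at [65.89, 24.242, 93.386, -0, 62.372, -1.089], TCP at [244.39, 575.22, 222.675] pointing down, gripper open.
Joint ranges: [-172.04, 172.04], [-51.8, 120.97], [4.93, 147.93], [-75.15, 255.16], [6.16, 154.13], [-145.62, 145.62]. Speed limits (degrees/s): [136.94, 136.94, 172.46, 180, 180, 180].

INTERFACE

Orientations are given as [roll, pitch, yaw] about the fixed x, y, z axes, in that order (R = Rz(yaw) Ry(pitch) Rx(roll)).
In Python, from plant import observe, eyes, sign_off gives the robot as it stands. The module is installed in compiled form; this text tells all that it offers.
- The arm moves only by the tool apply_moves, never from a script. Its arguments are lists of equal length, an entry for each row: "gripper": the gripper command: -1 is fully open, 1 is shut, values between are in proportion; "xyz": the shift along the tool's x, y, z in m, a list of three; "turn": the turn, a rotation vector about the tool's x, y, z in rad, a list of three. In form: {"gripper": [gripper, ...], "xyz": [[x, y, z], ...], "turn": [[ax, ay, az], ...]}. A call has 1 to 8 rows; each row is the pose to reach, as a shift and turn from the pose commanded when the call began, along the tool's axes at that moment; what a row does not reach only later rows make up. A row lasts 1/8 s, in which the tool goes at most 62.5 mm and 10.7 degrees, less where a joint would pass 70% of its speed; a pose out of reach is approached as far as the arm can. A call with a gripper value outside its range is refused whole. The fingers move at their own pace and stop on an object; "newtons" is the grip in N (left out, the last holds). Time passes only in rows, so rows that repeat a pose let the fingers close. It gives the time, the measured TCP pose, the force, the opening and the grip force at its end, in the units of the state.
- observe(): the state, without advancing time (a new reading comes with each control period).
- eyes.snapshot(name): name is "scene" or "top" or "wrist"; returns (picture, depth): 400x640x3 uint8, red, green, blue; 400x640 float32, mm along the optical axis (not along the pixel's ray), 0 where there is no reading.
- eyes.calibration(name): a dict with "fx", "fy", "cx", "cy" (pixels), "dist" ([k1, k2, p1, p2, k3] as OpenCV has them; the pictures are not rectified), "rvec" (rotation vector, rad) and "tvec" (3), from world to camera coordinates, as OpenCV has them. Camera axes: x right, y down, z forward; pixel columns grow to the right and rows downward; lengths in mm; the calibration is good to about 2 mm. A picture is of the moment at which its call begins: read the wrist's pose just before it. calibration takes no time and is no camera call; for the wrist camera it gives the pose at the moment of the call.
- sign_off(): hands the job in; it is judged then, once.
Trained networks look in the newest picture that a camera, given by its name, has taken for a name from the list of things; names that differ only in an ending like _2 or _b are one class to them, and where a whole thing is asked for, a point or a joint stands for the part that bears it (a point fixed in the world has none). Each returns a list of dicts, best first, with "confidence" (0 to 1); they miss things now and then, are a little off and sometimes report something else, mostly with a low value. They report only what shows in the picture. A call takes as long as a camera call.
- eyes.recognise(name, camera): "xy" ([column, row] in pixels, amid what is visible of it).
- eyes.regions_of(name, camera): "region" (400x640 bool, what is visible of it) and "xy" ([column, row] in pixels, amid what is visible of it).
- eyes.landmark_of(name, camera): "xy" ([column, row] in pixels: a listed point, or the origin of a listed thing).
The state is a dict: "time_s": time; "qpos": joint angles; "joint_velocities": joint speeds; "joint_torque": joint torques, N m; "tcp_pos": TCP position; "ee_rot": TCP orientation; "ft_force": force on the tool from outside, world axes, zero at the start; "ft_torque": the same for the moment, N m; "opening": finger opening in mm; "grasp_force": force on a finger pad.
Only numpy, scipy, OpenCV 4.12 (cv2) and the standard library are available. Lean on these libraries where they do the work, as an engineer would, in place of code of your own. Each camera call takes 0.05 s, during which the arm holds its last target. There are 200 camera calls.

## Working session

There is one attempt and no reset: what is moved stays moved. The work goes in short steps, Python scripts to look and compute and a tool call to move; the robot and the scene stay as the last step left them, time stands still between calls to the robot, and variables do not carry over. Pictures are saved under pics/ and viewed, at most 10 in all, crops included, and the job is handed in when it is done.

Besides the shell and the picture viewer there is one more tool, called after "Request:" as name(argument=value, ...), one argument or row to a line, values as JSON. apply_moves: Moves the arm, as the interface text tells. Its arguments: {"type":"object","properties":{"gripper":{"type":"array"},"xyz":{"type":"array"},"turn":{"type":"array"},"newtons":{"type":"number"}},"required":["gripper","xyz","turn"]}

```bash
mkdir -p pics
cat > h.py <<'E'
import numpy as np, cv2
from plant import observe, eyes, sign_off
def world(cam, px, depth=None, z=None):
    c=eyes.calibration(cam); K=np.array([[c['fx'],0,c['cx']],[0,c['fy'],c['cy']],[0,0,1]])
    R=cv2.Rodrigues(np.array(c['rvec'],float))[0]; t=np.array(c['tvec'],float).ravel()
    px=np.atleast_2d(np.array(px,float))
    n=cv2.undistortPoints(px[:,None],K,np.array(c['dist'],float))[:,0]
    d=np.c_[n,np.ones(len(n))]
    if depth is not None: return (d*np.atleast_1d(depth)[:,None]-t)@R
    o=-R.T@t; w=d@R
    return o+w*((z-o[2])/w[:,2])[:,None]
E
python3 - <<'E'
from h import *
s=observe(); print({k:np.round(v,2) for k,v in s.items()})
p,d=eyes.snapshot('top'); cv2.imwrite('pics/top.png',p[:,:,::-1])
zs=dict(board=36,scrap_tray=3,tool_tray=20,offcut_slice=56,offcut_strip=54,offcut_step=54,panel=58,gouge=50,pin_tin=50,blower=60)
for n,z in zs.items():
    r=eyes.regions_of(n,'top')
    for q in r[:2]:
        m=q['region']; v,u=np.nonzero(m&(d>0))
        if len(u)<5: continue
        w=world('top',np.c_[u,v],depth=d[v,u]); rect=cv2.minAreaRect(w[:,:2].astype(np.float32))
        print(n,round(q['confidence'],2),np.round(q['xy']),len(u),np.round(np.median(w,0)),'rect',np.round(rect[0]),np.round(rect[1]),round(rect[2],1))
E
```

```text
{'time_s': np.float64(0.0), 'qpos': array([65.89, 24.28, 93.43, -0.  , 62.37, -1.09]), 'joint_velocities': array([ 0.03, -0.03, -0.08, -0.03, -0.05, -0.01]), 'joint_torque': array([-0.000e+00, -5.446e+01, -2.737e+01,  6.000e-02,  2.000e-02,
       -0.000e+00]), 'tcp_pos': array([244.2 , 574.73, 221.94]), 'ee_rot': array([-179.92,   -0.  ,  156.98]), 'ft_force': array([ 0.74,  0.39, -0.31]), 'ft_torque': array([ 0.02, -0.01,  0.05]), 'grasp_force': np.float64(0.0), 'opening': np.float64(87.94)}
board 0.79 [353. 195.] 8960 [532.  60.  37.] rect [552.  41.] [394. 299.] 87.5
scrap_tray 0.68 [446. 190.] 4502 [ 540. -244.    4.] rect [ 542. -241.] [163. 292.] 86.5
tool_tray 0.9 [270. 186.] 4325 [571. 317.  21.] rect [579. 317.] [167. 291.] 87.1
offcut_step 0.58 [309. 173.] 132 [604. 188.  56.] rect [605. 189.] [39. 36.] 84.7
panel 0.64 [363. 165.] 1554 [632.  30.  59.] rect [636.  30.] [160.  93.] 87.4
panel 0.49 [366. 231.] 354 [421.  21.  57.] rect [423.  67.] [229.  26.] 87.9
gouge 0.67 [362. 229.] 306 [421.  21.  57.] rect [421.  68.] [226.  22.] 88.1
pin_tin 0.86 [407. 164.] 523 [ 629. -119.   41.] rect [ 629. -115.] [69. 80.] 83.9
pin_tin 0.43 [358. 230.] 434 [423.  36.  55.] rect [423.  68.] [232.  25.] 87.9
blower 0.86 [195. 258.] 333 [351. 536.  49.] rect [352. 543.] [59. 58.] 88.6
```

View pics/top.png

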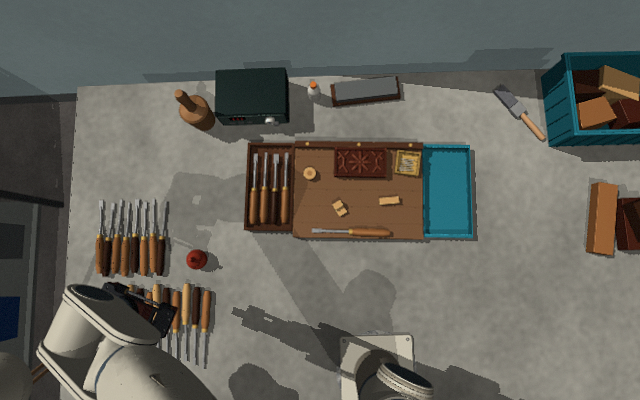

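The board is central (rows 145–240), with the turquoise tray at its right end (447,190), which is −y. The slice is at (309,173), the step at (340,208) and the strip at (389,200). The panel is at (361,163), the tin at (407,163) and the gouge at (350,231).

Run:
```python
from h import *
p,d=eyes.snapshot('top')
v,u=np.mgrid[140:245,285:430]; v=v.ravel();u=u.ravel(); ok=d[v,u]>0; v=v[ok];u=u[ok]
w=world('top',np.c_[u,v],depth=d[v,u])
b=(abs(w[:,2]-36)<4); print('board z',np.median(w[b,2]))
r=cv2.minAreaRect(w[b,:2].astype(np.float32)); print(r)
m=np.zeros(d.shape,np.uint8); m[v,u]=(w[:,2]>43)
n,l,st,c=cv2.connectedComponentsWithStats(m)
W=np.zeros(d.shape+(3,)); W[v,u]=w
for i in range(1,n):
    if st[i,4]<15: continue
    q=W[l==i]; r=cv2.minAreaRect(q[:,:2].astype(np.float32))
    print(st[i,4],c[i].round(),'mean',q.mean(0).round(1),'rect',np.round(r[0]),np.round(r[1]),round(r[2],1),'max z',np.percentile(q[:,2],90).round(), 'ext',q.min(0).round(),q.max(0).round())
# tool frame axes
from scipy.spatial.transform import Rotation as Ro
print(Ro.from_euler('xyz',observe()['ee_rot'],degrees=True).as_matrix().round(2))
cv2.imwrite('pics/crop.png',cv2.resize(p[135:250,240:480,::-1],None,fx=3.3,fy=3.3,interpolation=cv2.INTER_CUBIC))
```

```text
board z 36.32573859388401
((548.9047241210938, 41.92948913574219), (447.8326416015625, 293.4108581542969), 87.53006744384766)
2330 [360. 156.] mean [651.9  28.2  57. ] rect [645.  35.] [395. 112.] 87.4 max z 63.0 ext [ 585. -165.   43.] [708. 230.  69.]
149 [407. 163.] mean [ 627.  -115.1   54.1] rect [ 626. -116.] [71. 72.] 81.0 max z 60.0 ext [ 585. -153.   44.] [664. -77.  63.]
127 [310. 173.] mean [604.4 186.5  55.2] rect [605. 187.] [34. 37.] 88.0 max z 59.0 ext [587. 170.  43.] [624. 204.  61.]
137 [389. 200.] mean [513.4 -52.5  54.1] rect [514. -53.] [20. 60.] 3.5 max z 57.0 ext [503. -84.  43.] [525. -23.  58.]
130 [339. 207.] mean [494.7  98.4  54. ] rect [495.  98.] [42. 28.] 31.1 max z 63.0 ext [472.  78.  44.] [517. 118.  66.]
384 [361. 231.] mean [420.6  35.7  54.7] rect [422.  68.] [232.  24.] 88.0 max z 61.0 ext [407. -48.  43.] [435. 184.  66.]
[[-0.92  0.39 -0.  ]
 [ 0.39  0.92 -0.  ]
 [-0.   -0.   -1.  ]]
```

View pics/crop.png

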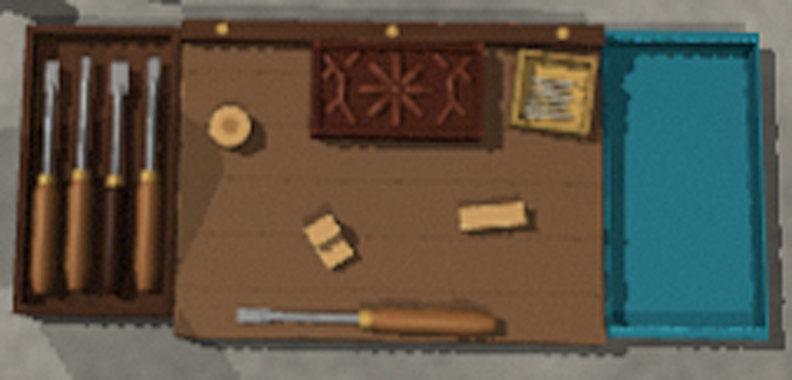

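Request:
apply_moves(
  gripper=[0.82,0.82,0.82,0.82,0.82,0.82,0.82,0.82],
  xyz=[
    [-0.065,-0.025,0.02],
    [-0.13,-0.05,0.02],
    [-0.196,-0.075,0.02],
    [-0.262,-0.1,0.02],
    [-0.316,-0.12,0.02],
    [-0.37,-0.14,0.02],
    [-0.42,-0.16,0.02],
    [-0.47,-0.18,0.02],
  ],
  turn=[
    [0,0,-0.06],
    [0,0,-0.12],
    [0,0,-0.18],
    [0,0,-0.24],
    [0,0,-0.3],
    [0,0,-0.36],
    [0,0,-0.402],
    [0,0,-0.402],
  ],
)

```text
time_s: 1.6
tcp_pos: [603.9, 228.2, 202.9]
ee_rot: [180.0, 0.0, -180.0]
ft_force: [0.2, 0.1, 0.3]
opening: 11.1
grasp_force: 0.0
```

Request:
apply_moves(
  gripper=[0.82,0.82,0.82,0.82,0.82,0.82,0.82,0.82],
  xyz=[
    [-0.041,-0.039,0],
    [-0.041,-0.039,0.03],
    [-0.041,-0.039,0.07],
    [-0.041,-0.039,0.11],
    [-0.041,-0.039,0.14],
    [-0.041,-0.039,0.155],
    [-0.041,-0.039,0.162],
    [-0.041,-0.039,0.162],
  ],
  turn=[
    [0,0,0],
    [0,0,0],
    [0,0,0],
    [0,0,0],
    [0,0,0],
    [0,0,0],
    [0,0,0],
    [0,0,0],
  ],
)

```text
time_s: 2.6
tcp_pos: [643.9, 191.0, 41.2]
ee_rot: [180.0, 0.0, -180.0]
ft_force: [1.3, -0.3, 1.0]
opening: 7.9
grasp_force: 0.0
```

Request:
apply_moves(
  gripper=[0.82,0.82,0.82,0.82,0.82,0.82,0.82,0.82],
  xyz=[
    [0,-0.004,0],
    [0.01,-0.004,0],
    [0.024,-0.004,0],
    [0.04,-0.004,0],
    [0.056,-0.004,0],
    [0.072,-0.004,0],
    [0.086,-0.004,0],
    [0.093,-0.004,0],
  ],
  turn=[
    [0,0,0],
    [0,0,0],
    [0,0,0],
    [0,0,0],
    [0,0,0],
    [0,0,0],
    [0,0,0],
    [0,0,0],
  ],
)

```text
time_s: 3.6
tcp_pos: [549.3, 186.8, 40.7]
ee_rot: [-180.0, -0.0, -180.0]
ft_force: [0.3, 0.3, -0.0]
opening: 7.8
grasp_force: 0.0
```

Request:
apply_moves(
  gripper=[0.82,0.82,0.82,0.82,0.82,0.82,0.82,0.82],
  xyz=[
    [-0.006,0,-0.03],
    [-0.006,0,-0.06],
    [0,0,-0.07],
    [0.015,-0.01,-0.07],
    [0.03,-0.02,-0.07],
    [0.045,-0.035,-0.07],
    [0.054,-0.047,-0.07],
    [0.054,-0.047,-0.07],
  ],
  turn=[
    [0,0,0.1],
    [0,0,0.28],
    [0,0,0.46],
    [0,0,0.64],
    [0,0,0.82],
    [0,0,1.0],
    [0,0,1.18],
    [0,0,1.36],
  ],
)

```text
time_s: 4.6
tcp_pos: [495.7, 139.1, 110.7]
ee_rot: [-180.0, 0.0, 101.7]
ft_force: [-0.6, 0.4, 0.3]
opening: 8.0
grasp_force: 0.0
```

Run:
```python
from h import *
print(observe()['tcp_pos'],observe()['ee_rot'])
p,d=eyes.snapshot('top'); cv2.imwrite('pics/c2.png',cv2.resize(p[135:250,240:480,::-1],None,fx=3.3,fy=3.3,interpolation=cv2.INTER_CUBIC))
```

```text
[495.67878869 139.05278734 110.66508174] [-1.79967687e+02  6.30850315e-03  1.01704373e+02]
```

View pics/c2.png

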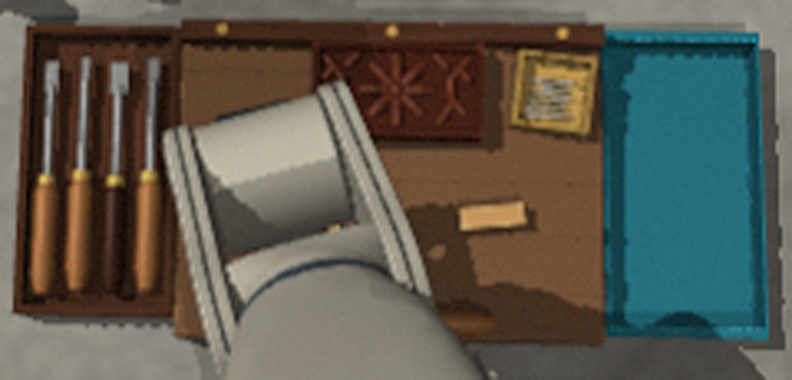

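The arm hides the slice and the step, but the strip at (492,216) in the crop is visible and unmoved. I'll push the strip first.

Request:
apply_moves(
  gripper=[0.84,0.84,0.84,0.84,0.84,0.84,0.84,0.84],
  xyz=[
    [-0.04,-0.003,0],
    [-0.085,-0.006,0],
    [-0.125,-0.009,0],
    [-0.137,-0.01,0.01],
    [-0.137,-0.01,0.03],
    [-0.137,-0.01,0.055],
    [-0.137,-0.01,0.07],
    [-0.137,-0.01,0.07],
  ],
  turn=[
    [0,0,0.1],
    [0,0,0.204],
    [0,0,0.204],
    [0,0,0.204],
    [0,0,0.204],
    [0,0,0.204],
    [0,0,0.204],
    [0,0,0.204],
  ],
)

```text
time_s: 5.65
tcp_pos: [514.5, 4.3, 39.5]
ee_rot: [-179.9, -0.0, 90.5]
ft_force: [-0.1, -0.1, 0.3]
opening: 6.9
grasp_force: 0.0
```

Request:
apply_moves(
  gripper=[0.84,0.84,0.84,0.84,0.84,0.84,0.84,0.84],
  xyz=[
    [-0.01,0,-0.001],
    [-0.024,0,-0.001],
    [-0.04,0,-0.001],
    [-0.056,0,-0.001],
    [-0.072,0,-0.001],
    [-0.088,0,-0.001],
    [-0.104,0,-0.001],
    [-0.12,0,-0.001],
  ],
  turn=[
    [0,0,0],
    [0,0,0],
    [0,0,0],
    [0,0,0],
    [0,0,0],
    [0,0,0],
    [0,0,0],
    [0,0,0],
  ],
)

```text
time_s: 6.65
tcp_pos: [516.2, -117.4, 41.6]
ee_rot: [-180.0, -0.0, 90.4]
ft_force: [0.4, -0.2, 0.5]
opening: 7.0
grasp_force: 0.1
```

Request:
apply_moves(
  gripper=[0.84,0.84,0.84,0.84,0.84,0.84,0.84,0.84],
  xyz=[
    [-0.014,0,0],
    [-0.028,0,0],
    [-0.042,0,0],
    [-0.056,0,0],
    [-0.07,0,0],
    [-0.084,0,0],
    [-0.094,0,0],
    [-0.1,0,0],
  ],
  turn=[
    [0,0,0],
    [0,0,0],
    [0,0,0],
    [0,0,0],
    [0,0,0],
    [0,0,0],
    [0,0,0],
    [0,0,0],
  ],
)

```text
time_s: 7.65
tcp_pos: [516.9, -216.9, 41.6]
ee_rot: [180.0, -0.0, 90.4]
ft_force: [-0.1, -0.3, 0.6]
opening: 6.8
grasp_force: 0.1
```

Run:
```python
from h import *
for c in('scene','wrist'):
    p,d=eyes.snapshot(c); cv2.imwrite(f'pics/{c}3.png',p[:,:,::-1])
for n in('offcut_strip','scrap_tray'):
    for q in eyes.regions_of(n,'scene')[:2]:
        m=q['region'];v,u=np.nonzero(m&(d>0)); print(n,q['confidence'],np.round(q['xy']))
```

```text
offcut_strip 0.57 [210. 324.]
scrap_tray 0.85 [236. 333.]
```

View pics/scene3.png

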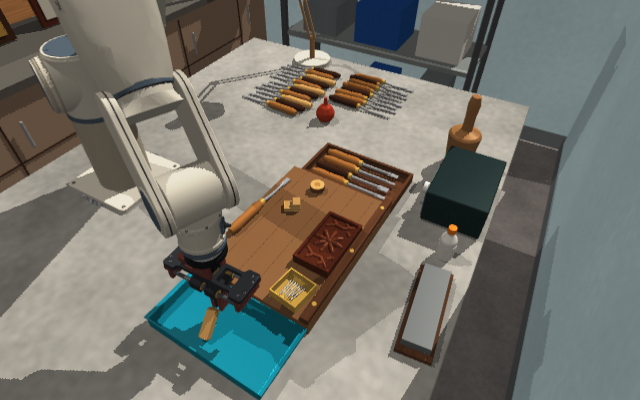

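The strip is in the tray at (210,324). The slice at (317,186) and the step at (291,205) stand clear.

Request:
apply_moves(
  gripper=[0.84,0.84,0.84,0.84,0.84,0.84,0.84,0.84],
  xyz=[
    [0,0,-0.03],
    [0.02,0,-0.07],
    [0.07,-0.005,-0.08],
    [0.13,-0.01,-0.08],
    [0.19,-0.015,-0.08],
    [0.25,-0.02,-0.08],
    [0.31,-0.02,-0.08],
    [0.358,-0.02,-0.08],
  ],
  turn=[
    [0,0,0],
    [0,0,0],
    [0,0,0],
    [0,0,0],
    [0,0,0],
    [0,0,0],
    [0,0,0],
    [0,0,0],
  ],
)

```text
time_s: 8.85
tcp_pos: [493.8, 144.2, 121.8]
ee_rot: [180.0, -0.0, 90.5]
ft_force: [1.0, 0.4, 0.0]
opening: 7.3
grasp_force: 0.0
```

Run:
```python
from h import *
p,d=eyes.snapshot('scene')
for n in('offcut_strip','offcut_step','offcut_slice'):
    for q in eyes.regions_of(n,'scene')[:2]:
        m=q['region'];v,u=np.nonzero(m&(d>0)); w=world('scene',np.c_[u,v],depth=d[v,u]); print(n,round(q['confidence'],2),np.round(q['xy']),np.median(w,0).round(),np.percentile(w,5,axis=0).round(),np.percentile(w,95,axis=0).round())
print(observe()['tcp_pos'])
```

```text
offcut_strip 0.57 [213. 321.] [ 519. -246.   21.] [ 507. -273.    8.] [ 527. -218.   24.]
offcut_step 0.55 [292. 204.] [501.  92.  50.] [480.  79.  41.] [518. 108.  62.]
offcut_slice 0.57 [316. 184.] [522. 178.  55.] [505. 167.  40.] [537. 198.  59.]
[493.91755291 142.35574981 121.59873935]
```

Request:
apply_moves(
  gripper=[0.84,0.84,0.84,0.84,0.84,0.84,0.84,0.84],
  xyz=[
    [0,0,0.03],
    [0,0,0.06],
    [0,0,0.076],
    [0,0,0.08],
    [0,0,0.08],
    [-0.008,0,0.08],
    [-0.02,0,0.08],
    [-0.034,0,0.08],
  ],
  turn=[
    [0,0,0],
    [0,0,0],
    [0,0,0],
    [0,0,0],
    [0,0,0],
    [0,0,0],
    [0,0,0],
    [0,0,0],
  ],
)

```text
time_s: 10.05
tcp_pos: [494.9, 106.7, 42.1]
ee_rot: [180.0, -0.0, 90.4]
ft_force: [0.1, 0.3, 0.4]
opening: 6.7
grasp_force: 0.0
```

Request:
apply_moves(
  gripper=[0.84,0.84,0.84,0.84,0.84,0.84,0.84,0.84],
  xyz=[
    [-0.014,0,0],
    [-0.028,0,0],
    [-0.042,0,0],
    [-0.056,0,0],
    [-0.07,0,0],
    [-0.084,0,0],
    [-0.098,0,0],
    [-0.11,0,0],
  ],
  turn=[
    [0,0,0],
    [0,0,0],
    [0,0,0],
    [0,0,0],
    [0,0,0],
    [0,0,0],
    [0,0,0],
    [0,0,0],
  ],
)

```text
time_s: 11.05
tcp_pos: [495.4, -3.3, 41.7]
ee_rot: [-180.0, 0.0, 90.4]
ft_force: [-0.3, 0.6, 0.1]
opening: 7.1
grasp_force: 0.0
```

Run:
```python
from h import *
print(observe()['tcp_pos'])
p,d=eyes.snapshot('scene'); cv2.imwrite('pics/s4.png',cv2.resize(p[130:400,130:430,::-1],None,fx=2,fy=2))
for n in('offcut_step',):
    for q in eyes.regions_of(n,'scene')[:2]:
        m=q['region'];v,u=np.nonzero(m&(d>0)); w=world('scene',np.c_[u,v],depth=d[v,u]); print(n,round(q['confidence'],2),np.round(q['xy']),np.median(w,0).round(),np.percentile(w,5,axis=0).round(),np.percentile(w,95,axis=0).round())
```

```text
[495.43167466  -3.33015767  41.66129421]
offcut_step 0.83 [262. 236.] [497. -33.  51.] [472. -43.  40.] [508. -17.  62.]
```

View pics/s4.png

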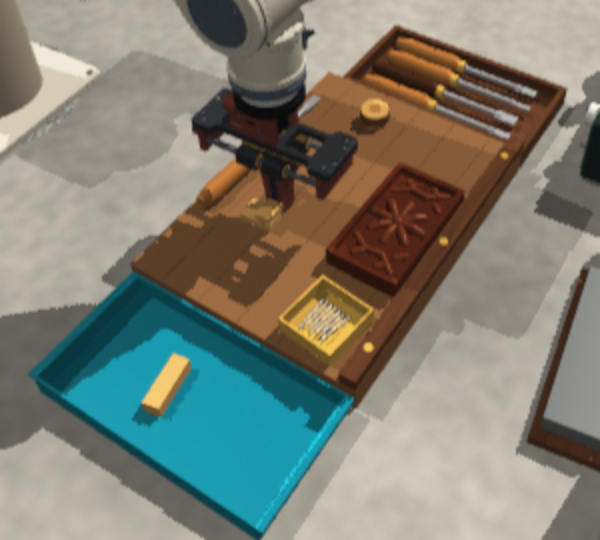

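The step, at (262,212) in the crop, rides squarely ahead of the fingers. The strip lies flat in the tray at (167,383). Continuing the push.

Request:
apply_moves(
  gripper=[0.84,0.84,0.84,0.84,0.84,0.84,0.84,0.84],
  xyz=[
    [-0.01,0,0],
    [-0.024,0,0],
    [-0.038,0,0],
    [-0.052,0,0],
    [-0.066,0,0],
    [-0.08,0,0],
    [-0.094,0,0],
    [-0.108,0,0],
  ],
  turn=[
    [0,0,0],
    [0,0,0],
    [0,0,0],
    [0,0,0],
    [0,0,0],
    [0,0,0],
    [0,0,0],
    [0,0,0],
  ],
)

```text
time_s: 12.15
tcp_pos: [496.2, -111.4, 41.7]
ee_rot: [-180.0, 0.0, 90.4]
ft_force: [-0.8, 0.6, 0.2]
opening: 6.7
grasp_force: 0.0
```

Request:
apply_moves(
  gripper=[0.84,0.84,0.84,0.84,0.84,0.84,0.84,0.84],
  xyz=[
    [-0.014,0,0],
    [-0.028,0,0],
    [-0.042,0,0],
    [-0.056,0,0],
    [-0.07,0,0],
    [-0.084,0,0],
    [-0.096,0,0],
    [-0.104,0,0],
  ],
  turn=[
    [0,0,0],
    [0,0,0],
    [0,0,0],
    [0,0,0],
    [0,0,0],
    [0,0,0],
    [0,0,0],
    [0,0,0],
  ],
)

```text
time_s: 13.15
tcp_pos: [497.0, -215.2, 41.7]
ee_rot: [180.0, 0.0, 90.4]
ft_force: [-0.7, 0.3, -0.5]
opening: 7.1
grasp_force: 0.0
```

Request:
apply_moves(
  gripper=[0.84,0.84,0.84,0.84,0.84,0.84,0.84,0.84],
  xyz=[
    [0,0,-0.03],
    [0.02,0.003,-0.07],
    [0.08,0.008,-0.08],
    [0.14,0.013,-0.08],
    [0.2,0.018,-0.08],
    [0.26,0.023,-0.08],
    [0.32,0.028,-0.08],
    [0.38,0.028,-0.08],
  ],
  turn=[
    [0,0,0],
    [0,0,0],
    [0,0,0],
    [0,0,0],
    [0,0,0],
    [0,0,0],
    [0,0,0],
    [0,0,0],
  ],
)

```text
time_s: 14.15
tcp_pos: [522.5, 167.9, 121.9]
ee_rot: [180.0, -0.0, 90.4]
ft_force: [0.3, 0.2, -0.0]
opening: 7.4
grasp_force: 0.0
```

Run:
```python
from h import *
print(observe()['tcp_pos'])
p,d=eyes.snapshot('scene'); cv2.imwrite('pics/s5.png',cv2.resize(p[130:400,130:430,::-1],None,fx=2,fy=2))
for n in('offcut_step','offcut_slice','offcut_strip'):
    for q in eyes.regions_of(n,'scene')[:2]:
        m=q['region'];v,u=np.nonzero(m&(d>0)); w=world('scene',np.c_[u,v],depth=d[v,u]); print(n,round(q['confidence'],2),np.round(q['xy']),np.median(w,0).round(),np.percentile(w,5,axis=0).round(),np.percentile(w,95,axis=0).round())
```

```text
[522.48158923 167.85395034 121.86659554]
offcut_step 0.75 [222. 291.] [ 498. -181.   29.] [ 471. -195.    4.] [ 510. -170.   33.]
offcut_slice 0.47 [315. 185.] [523. 179.  55.] [505. 168.  41.] [537. 199.  59.]
offcut_slice 0.2 [233. 329.] [ 557. -245.    5.] [ 407. -314.    2.] [ 677. -170.   31.]
offcut_strip 0.84 [212. 322.] [ 519. -247.   21.] [ 506. -273.    6.] [ 527. -218.   24.]
```

View pics/s5.png

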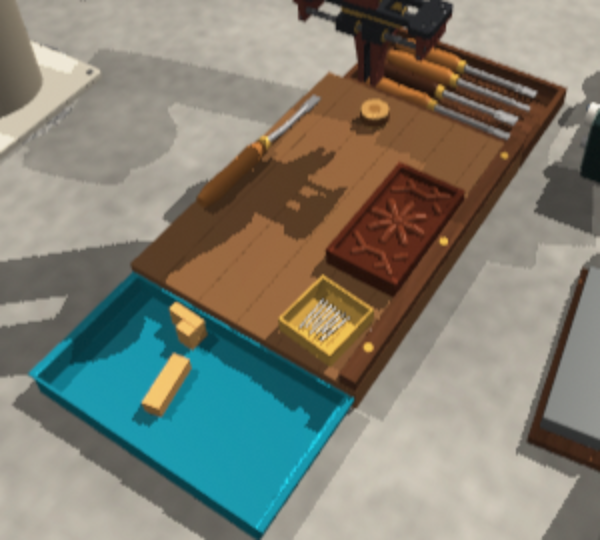

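The step has dropped into the tray at (187,325) and the strip is at (167,383). The slice is on the board at (375,111). Now the slice.

Request:
apply_moves(
  gripper=[0.82,0.82,0.82,0.82,0.82,0.82,0.82,0.82],
  xyz=[
    [0.03,-0.001,0],
    [0.057,-0.001,0],
    [0.057,-0.001,0.02],
    [0.057,-0.001,0.05],
    [0.057,-0.001,0.074],
    [0.057,-0.001,0.08],
    [0.057,-0.001,0.08],
    [0.049,-0.001,0.08],
  ],
  turn=[
    [0,0,0],
    [0,0,0],
    [0,0,0],
    [0,0,0],
    [0,0,0],
    [0,0,0],
    [0,0,0],
    [0,0,0],
  ],
)

```text
time_s: 15.35
tcp_pos: [521.8, 214.6, 42.7]
ee_rot: [179.9, -0.0, 90.4]
ft_force: [-0.3, -0.2, 1.1]
opening: 7.7
grasp_force: 0.0
```

Request:
apply_moves(
  gripper=[0.82,0.82,0.82,0.82,0.82,0.82,0.82,0.82],
  xyz=[
    [-0.008,0,0],
    [-0.02,0,0],
    [-0.034,0,0],
    [-0.048,0,0],
    [-0.062,0,0],
    [-0.076,0,0],
    [-0.09,0,0],
    [-0.104,0,0],
  ],
  turn=[
    [0,0,0],
    [0,0,0],
    [0,0,0],
    [0,0,0],
    [0,0,0],
    [0,0,0],
    [0,0,0],
    [0,0,0],
  ],
)

```text
time_s: 16.35
tcp_pos: [521.6, 109.8, 41.7]
ee_rot: [-180.0, 0.0, 90.4]
ft_force: [-0.8, -0.4, 0.5]
opening: 7.6
grasp_force: 0.1
```

Run:
```python
from h import *
print(observe()['tcp_pos'])
p,d=eyes.snapshot('scene')
for n in('offcut_step','offcut_slice','offcut_strip'):
    for q in eyes.regions_of(n,'scene')[:2]:
        m=q['region'];v,u=np.nonzero(m&(d>0)); w=world('scene',np.c_[u,v],depth=d[v,u]); print(n,round(q['confidence'],2),np.round(q['xy']),np.median(w,0).round(),np.percentile(w,5,axis=0).round(),np.percentile(w,95,axis=0).round())
```

```text
[521.64186416 109.83024345  41.65510262]
offcut_step 0.71 [224. 293.] [ 499. -181.   29.] [ 472. -195.    6.] [ 510. -169.   33.]
offcut_slice 0.74 [296. 212.] [526.  74.  56.] [509.  62.  40.] [541.  95.  59.]
offcut_strip 0.78 [213. 320.] [ 518. -245.   21.] [ 505. -273.    6.] [ 527. -217.   24.]
```

Request:
apply_moves(
  gripper=[0.82,0.82,0.82,0.82,0.82,0.82,0.82,0.82],
  xyz=[
    [0.008,0.002,0],
    [0.008,0.005,0],
    [0,0.006,0],
    [-0.012,0.007,0],
    [-0.026,0.008,0],
    [-0.04,0.009,0],
    [-0.054,0.01,0],
    [-0.068,0.011,0],
  ],
  turn=[
    [0,0,0],
    [0,0,0],
    [0,0,0],
    [0,0,0],
    [0,0,0],
    [0,0,0],
    [0,0,0],
    [0,0,0],
  ],
)

```text
time_s: 17.55
tcp_pos: [533.2, 41.7, 41.7]
ee_rot: [-180.0, 0.0, 90.4]
ft_force: [-0.4, 0.0, 0.1]
opening: 7.9
grasp_force: 0.0
```

Request:
apply_moves(
  gripper=[0.82,0.82,0.82,0.82,0.82,0.82,0.82,0.82],
  xyz=[
    [-0.012,0.001,0],
    [-0.026,0.002,0],
    [-0.04,0.003,0],
    [-0.054,0.004,0],
    [-0.068,0.005,0],
    [-0.082,0.006,0],
    [-0.096,0.007,0],
    [-0.11,0.008,0],
  ],
  turn=[
    [0,0,0],
    [0,0,0],
    [0,0,0],
    [0,0,0],
    [0,0,0],
    [0,0,0],
    [0,0,0],
    [0,0,0],
  ],
)

```text
time_s: 18.55
tcp_pos: [541.9, -68.0, 41.7]
ee_rot: [-180.0, -0.0, 90.4]
ft_force: [1.1, 0.1, -0.7]
opening: 8.1
grasp_force: 0.1
```

Run:
```python
from h import *
print(observe()['tcp_pos'])
p,d=eyes.snapshot('scene')
for n in('offcut_slice',):
    for q in eyes.regions_of(n,'scene')[:2]:
        m=q['region'];v,u=np.nonzero(m&(d>0)); w=world('scene',np.c_[u,v],depth=d[v,u]); print(n,round(q['confidence'],2),np.round(q['xy']),np.median(w,0).round(),np.percentile(w,5,axis=0).round(),np.percentile(w,95,axis=0).round())
```

```text
[541.93381178 -68.00302556  41.66121098]
offcut_slice 0.84 [257. 263.] [ 535. -103.   56.] [ 516. -117.   40.] [549. -84.  59.]
```

Request:
apply_moves(
  gripper=[0.82,0.82,0.82,0.82,0.82,0.82,0.82,0.82],
  xyz=[
    [0.008,-0.003,0],
    [0.008,-0.008,0],
    [0,-0.008,0],
    [-0.012,-0.008,0],
    [-0.024,-0.008,0],
    [-0.036,-0.008,0],
    [-0.048,-0.008,0],
    [-0.06,-0.008,0],
  ],
  turn=[
    [0,0,0],
    [0,0,0],
    [0,0,0],
    [0,0,0],
    [0,0,0],
    [0,0,0],
    [0,0,0],
    [0,0,0],
  ],
)

```text
time_s: 19.65
tcp_pos: [534.3, -128.1, 41.7]
ee_rot: [180.0, 0.0, 90.4]
ft_force: [0.2, 0.7, -0.1]
opening: 8.0
grasp_force: 0.1
```

Request:
apply_moves(
  gripper=[0.82,0.82,0.82,0.82,0.82,0.82,0.82,0.82],
  xyz=[
    [-0.012,0,0],
    [-0.024,0,0],
    [-0.036,0,0],
    [-0.048,0,0],
    [-0.06,0,0],
    [-0.072,0,0],
    [-0.082,0,0],
    [-0.088,0,0],
  ],
  turn=[
    [0,0,0],
    [0,0,0],
    [0,0,0],
    [0,0,0],
    [0,0,0],
    [0,0,0],
    [0,0,0],
    [0,0,0],
  ],
)

```text
time_s: 20.65
tcp_pos: [534.9, -215.8, 41.7]
ee_rot: [180.0, 0.0, 90.4]
ft_force: [0.5, 0.5, 0.1]
opening: 7.6
grasp_force: 0.0
```

Request:
apply_moves(
  gripper=[0.82,0.82,0.82,0.82,0.82],
  xyz=[
    [0,0,-0.03],
    [0,0,-0.08],
    [0.05,0,-0.12],
    [0.11,0,-0.12],
    [0.17,0,-0.12],
  ],
  turn=[
    [0,0,0],
    [0,0,0],
    [0,0,0],
    [0,0,0],
    [0,0,0],
  ],
)

```text
time_s: 21.28
tcp_pos: [534.0, -43.7, 162.7]
ee_rot: [179.9, 0.0, 90.4]
ft_force: [0.2, 0.7, 0.1]
opening: 7.8
grasp_force: 0.0
```

Run:
```python
from h import *
print(observe()['tcp_pos'])
p,d=eyes.snapshot('scene'); cv2.imwrite('pics/s6.png',cv2.resize(p[230:400,130:330,::-1],None,fx=3.4,fy=3.4))
for n in('offcut_step','offcut_slice','offcut_strip'):
    for q in eyes.regions_of(n,'scene')[:2]:
        m=q['region'];v,u=np.nonzero(m&(d>0)); w=world('scene',np.c_[u,v],depth=d[v,u]); print(n,round(q['confidence'],2),np.round(q['xy']),np.median(w,0).round(),np.percentile(w,5,axis=0).round(),np.percentile(w,95,axis=0).round())
```

```text
[534.0004458  -43.72628514 162.66080375]
offcut_step 0.7 [222. 294.] [ 497. -182.   30.] [ 471. -195.    7.] [ 510. -171.   34.]
offcut_strip 0.55 [213. 322.] [ 519. -248.   21.] [ 506. -273.    5.] [ 527. -218.   24.]
```

View pics/s6.png

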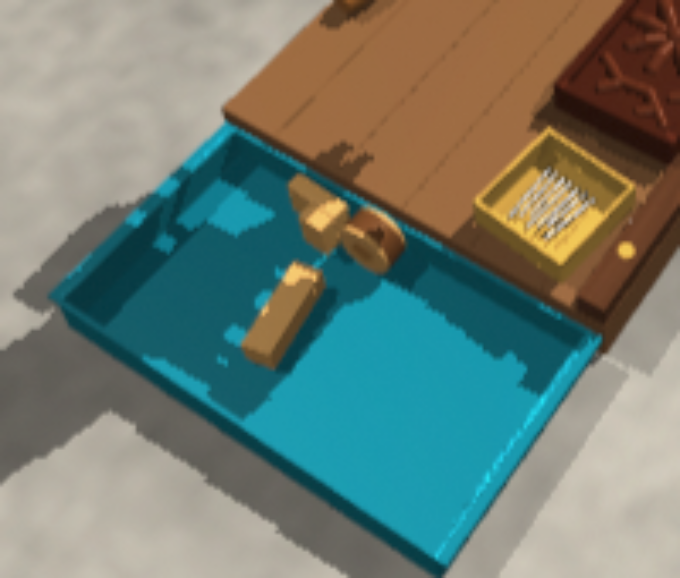

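The slice at (372,240) in the crop leans on edge against the tray's near wall. I'll measure it to see whether it touches the board.

Run:
```python
from h import *
p,d=eyes.snapshot('scene')
v,u=np.mgrid[280:315,222:254]; v=v.ravel();u=u.ravel()
w=world('scene',np.c_[u,v],depth=d[v,u]); W=w.reshape(35,32,3)
for r in range(6,34,3): print(280+r,[tuple(int(round(a)) for a in W[r,c]) + tuple(int(a) for a in p[280+r,222+c]) for c in range(10,26,4)])
p,d=eyes.snapshot('top')
v,u=np.mgrid[150:240,415:450]; v=v.ravel();u=u.ravel()
w=world('top',np.c_[u,v],depth=d[v,u]); c=p[v,u].astype(int)
m=(c[:,0]>c[:,2])&(w[:,1]<-150)&(w[:,0]>520)&(w[:,0]<575)
for a,b in zip(w[m],c[m]): print(a.round(),b)
```

```text
286 [(502, -161, 27, 40, 111, 123), (514, -162, 36, 65, 44, 28), (523, -159, 38, 155, 106, 66), (530, -154, 38, 159, 110, 68)]
289 [(506, -167, 26, 8, 62, 69), (516, -165, 31, 20, 133, 152), (524, -162, 32, 64, 44, 29), (533, -159, 36, 135, 93, 58)]
292 [(510, -173, 25, 70, 74, 57), (524, -175, 38, 112, 68, 36), (533, -172, 41, 185, 156, 102), (535, -162, 30, 59, 58, 48)]
295 [(510, -175, 16, 96, 61, 33), (530, -182, 41, 127, 77, 41), (537, -177, 40, 138, 86, 50), (544, -173, 39, 229, 175, 101)]
298 [(526, -190, 38, 126, 94, 53), (535, -188, 43, 216, 160, 92), (542, -184, 43, 70, 44, 25), (547, -178, 37, 117, 72, 41)]
301 [(524, -190, 25, 108, 80, 46), (536, -191, 36, 110, 81, 47), (544, -188, 37, 110, 80, 45), (550, -182, 35, 101, 61, 33)]
304 [(520, -189, 10, 74, 76, 62), (535, -191, 24, 88, 61, 30), (545, -191, 31, 109, 81, 46), (553, -187, 32, 86, 53, 29)]
307 [(522, -193, 5, 11, 74, 85), (531, -190, 8, 91, 82, 59), (543, -191, 18, 107, 80, 45), (553, -189, 24, 90, 64, 36)]
310 [(527, -200, 6, 18, 89, 101), (534, -195, 5, 17, 88, 101), (542, -192, 7, 62, 80, 76), (548, -186, 4, 8, 60, 70)]
313 [(531, -204, 4, 16, 89, 101), (538, -200, 4, 17, 89, 101), (543, -194, 0, 16, 88, 101), (553, -192, 5, 17, 121, 138)]
[ 565. -154.   38.] [70 61 50]
[ 562. -151.   37.] [96 73 52]
[ 562. -154.   38.] [98 70 47]
[ 562. -158.   33.] [105  78  53]
[ 563. -162.   30.] [79 62 49]
[ 559. -151.   38.] [113  81  54]
[ 558. -153.   42.] [111  79  51]
[ 559. -158.   35.] [121  84  56]
[ 561. -164.   23.] [89 65 47]
[ 555. -150.   38.] [111  79  49]
[ 555. -153.   39.] [110  78  52]
[ 556. -158.   35.] [119  84  53]
[ 557. -163.   26.] [87 64 48]
[ 552. -154.   36.] [111  77  50]
[ 553. -158.   34.] [117  81  51]
[ 554. -163.   24.] [83 59 44]
[ 549. -169.   37.] [100  87  66]
[ 549. -172.   36.] [95 79 58]
[ 549. -176.   34.] [62 47 33]
[ 549. -179.   35.] [64 50 38]
[ 548. -181.   37.] [67 59 47]
[ 549. -185.   35.] [66 68 62]
```

The slice stands upright on edge (top ≈42 mm), 2–3 mm off the near wall. I'll tip it over into the tray with the fingertips just above board level.

Request:
apply_moves(
  gripper=[0.82,0.82,0.82,0.82,0.82,0.82,0.82,0.82],
  xyz=[
    [-0.04,0.003,0.03],
    [-0.08,0.003,0.07],
    [-0.096,0.003,0.1],
    [-0.096,0.003,0.118],
    [-0.096,0.003,0.1242],
    [-0.096,0.003,0.1242],
    [-0.104,0.003,0.1242],
    [-0.11,0.003,0.1242],
  ],
  turn=[
    [0,0,0],
    [0,0,0],
    [0,0,0],
    [0,0,0],
    [0,0,0],
    [0,0,0],
    [0,0,0],
    [0,0,0],
  ],
)

```text
time_s: 22.58
tcp_pos: [538.2, -155.4, 38.3]
ee_rot: [179.9, 0.0, 90.4]
ft_force: [0.3, -0.3, 0.2]
opening: 7.6
grasp_force: 0.0
```

Request:
apply_moves(
  gripper=[0.82,0.82,0.82,0.82,0.82,0.82,0.82,0.82],
  xyz=[
    [-0.006,0,0],
    [-0.012,0,0],
    [-0.018,0,0],
    [-0.024,0,0],
    [-0.03,0,0],
    [-0.036,0,0],
    [-0.044,0,0],
    [-0.054,0,0],
  ],
  turn=[
    [0,0,0],
    [0,0,0],
    [0,0,0],
    [0,0,0],
    [0,0,0],
    [0,0,0],
    [0,0,0],
    [0,0,0],
  ],
)

```text
time_s: 23.58
tcp_pos: [537.1, -209.4, 37.0]
ee_rot: [-179.9, -0.0, 90.4]
ft_force: [0.2, 0.1, -0.5]
opening: 7.8
grasp_force: 0.0
```

Request:
apply_moves(
  gripper=[0.82,0.82,0.82,0.82,0.82,0.82],
  xyz=[
    [-0.008,0,0],
    [-0.01,0,-0.03],
    [-0.01,0,-0.08],
    [0.05,0,-0.12],
    [0.11,0,-0.12],
    [0.16,0,-0.12],
  ],
  turn=[
    [0,0,0],
    [0,0,0],
    [0,0,0],
    [0,0,0],
    [0,0,0],
    [0,0,0],
  ],
)

```text
time_s: 24.32
tcp_pos: [536.8, -47.8, 158.3]
ee_rot: [179.9, 0.0, 90.4]
ft_force: [1.0, 0.2, -0.6]
opening: 7.8
grasp_force: 0.0
```

Run:
```python
from h import *
print(observe()['tcp_pos'])
p,d=eyes.snapshot('scene'); cv2.imwrite('pics/s7.png',cv2.resize(p[130:400,130:430,::-1],None,fx=2.2,fy=2.2))
for n in('offcut_step','offcut_slice','offcut_strip'):
    for q in eyes.regions_of(n,'scene')[:2]:
        m=q['region'];v,u=np.nonzero(m&(d>0)); w=world('scene',np.c_[u,v],depth=d[v,u]); print(n,round(q['confidence'],2),np.round(q['xy']),np.median(w,0).round(),np.percentile(w,5,axis=0).round(),np.percentile(w,95,axis=0).round())
```

```text
[536.84281455 -47.82127009 158.32355559]
offcut_step 0.79 [223. 292.] [ 499. -182.   30.] [ 472. -195.   10.] [ 510. -172.   34.]
offcut_step 0.49 [214. 323.] [ 517. -249.   21.] [ 505. -273.   10.] [ 527. -220.   24.]
offcut_slice 0.65 [231. 311.] [ 541. -215.   23.] [ 524. -230.   10.] [ 556. -198.   26.]
offcut_strip 0.79 [210. 323.] [ 518. -248.   21.] [ 506. -273.    9.] [ 527. -221.   24.]
```

View pics/s7.png

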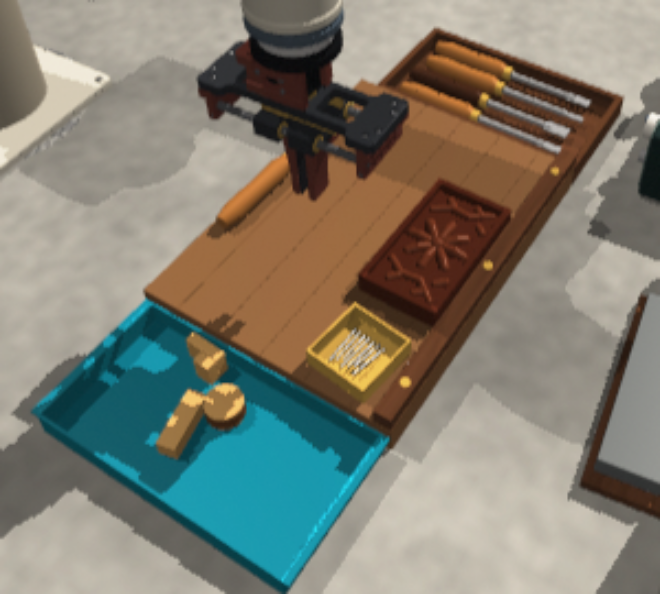

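All three are in the tray, and the slice now lies flat at (224,405). The step at (207,357) is on its side with its underside against the near wall, so its origin sits exactly on the 72 mm limit. I'll nudge it inward by pushing in its notch.

Request:
apply_moves(
  gripper=[0.82,0.82,0.82,0.82,0.82,0.82,0.82,0.82],
  xyz=[
    [-0.05,-0.03,0],
    [-0.1,-0.06,0],
    [-0.15,-0.083,0.01],
    [-0.15,-0.083,0.05],
    [-0.15,-0.083,0.09],
    [-0.15,-0.083,0.125],
    [-0.15,-0.083,0.144],
    [-0.15,-0.083,0.144],
  ],
  turn=[
    [0,0,0],
    [0,0,0],
    [0,0,0],
    [0,0,0],
    [0,0,0],
    [0,0,0],
    [0,0,0],
    [0,0,0],
  ],
)

```text
time_s: 25.52
tcp_pos: [453.3, -200.6, 12.0]
ee_rot: [-179.8, -0.1, 90.3]
ft_force: [0.3, -0.7, 0.7]
opening: 7.9
grasp_force: 0.0
```

Request:
apply_moves(
  gripper=[0.82,0.82,0.82,0.82,0.82,0.82,0.82,0.82],
  xyz=[
    [0,0.006,0],
    [0,0.012,0],
    [0,0.018,0],
    [0,0.023,0],
    [0,0.028,0],
    [0,0.033,0],
    [0,0.037,0],
    [0,0.037,0],
  ],
  turn=[
    [0,0,0],
    [0,0,0],
    [0,0,0],
    [0,0,0],
    [0,0,0],
    [0,0,0],
    [0,0,0],
    [0,0,0],
  ],
)

```text
time_s: 26.52
tcp_pos: [492.0, -199.5, 13.4]
ee_rot: [180.0, 0.0, 90.4]
ft_force: [-1.1, -0.9, 0.2]
opening: 7.6
grasp_force: 0.5
```

Request:
apply_moves(
  gripper=[0.82,0.82,0.82,0.82,0.82,0.82],
  xyz=[
    [0,-0.015,0],
    [0,-0.02,-0.04],
    [0,-0.02,-0.09],
    [0.05,0,-0.14],
    [0.11,0.03,-0.144],
    [0.16,0.04,-0.144],
  ],
  turn=[
    [0,0,0],
    [0,0,0],
    [0,0,0],
    [0,0,0],
    [0,0,0],
    [0,0,0],
  ],
)

```text
time_s: 27.28
tcp_pos: [531.2, -39.5, 158.7]
ee_rot: [179.8, 0.0, 90.3]
ft_force: [0.1, -1.2, -0.7]
opening: 7.9
grasp_force: 0.0
```

Run:
```python
from h import *
print(observe()['tcp_pos'])
p,d=eyes.snapshot('scene'); cv2.imwrite('pics/s8.png',cv2.resize(p[240:400,140:320,::-1],None,fx=3.6,fy=3.6))
for n in('offcut_step','offcut_slice','offcut_strip'):
    for q in eyes.regions_of(n,'scene')[:2]:
        m=q['region'];v,u=np.nonzero(m&(d>0)); w=world('scene',np.c_[u,v],depth=d[v,u]); print(n,round(q['confidence'],2),np.round(q['xy']),np.median(w,0).round(),np.percentile(w,5,axis=0).round(),np.percentile(w,95,axis=0).round())
```

```text
[531.16512378 -39.4837729  158.72971685]
offcut_step 0.8 [229. 297.] [ 513. -183.   30.] [ 485. -194.    8.] [ 525. -170.   33.]
offcut_slice 0.75 [231. 314.] [ 542. -216.   23.] [ 525. -230.   10.] [ 556. -199.   26.]
offcut_strip 0.94 [212. 322.] [ 517. -246.   21.] [ 504. -273.    7.] [ 527. -220.   24.]
offcut_strip 0.64 [329. 246.] [638.  15.  59.] [595. -51.  50.] [679. 100.  64.]
```

View pics/s8.png

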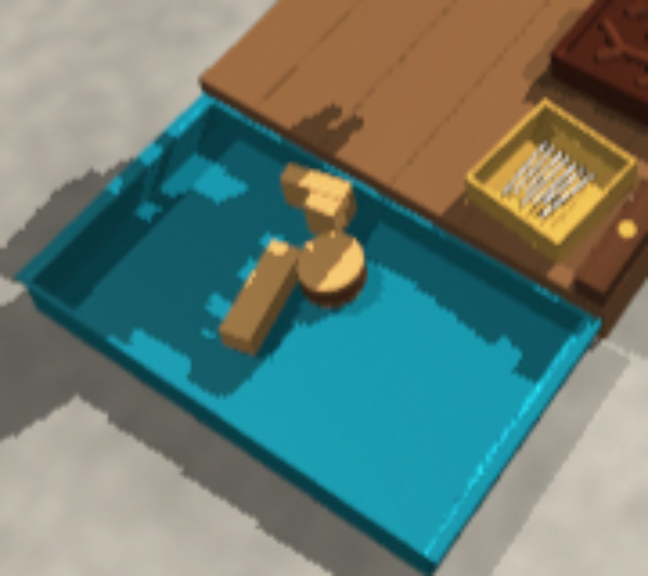

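The step moved about 15 mm along the wall, and its low end at (290,180) seems to have swung out. I'll check by depth.

Run:
```python
from h import *
S=[]
for k in range(3):
    p,d=eyes.snapshot('scene')
    v,u=np.mgrid[270:335,150:260]; v=v.ravel();u=u.ravel(); w=world('scene',np.c_[u,v],depth=d[v,u]); c=p[v,u].astype(int)
    S.append(w[(c[:,0]>c[:,2]+20)&(w[:,2]>28)&(w[:,2]<35)&(w[:,0]>470)&(w[:,0]<530)&(w[:,1]<-164)&(w[:,1]>-205)])
w=np.vstack(S); 
for x in range(478,532,4):
    a=w[abs(w[:,0]-x)<2]
    if len(a)>2: print(x,len(a),np.percentile(a[:,1],[5,50,95]).round(1), np.median(a[:,2]).round(1))
# tray wall rim, near side
v,u=np.mgrid[240:400,140:320]; v=v.ravel();u=u.ravel(); w=world('scene',np.c_[u,v],depth=d[v,u]); c=p[v,u].astype(int)
m=(c[:,2]>c[:,0]+30)&(abs(w[:,2]-30)<2.5)&(w[:,1]>-180); a=w[m]
for x0 in range(400,690,30):
    b=a[abs(a[:,0]-x0)<15]
    if len(b)>2: print('rim',x0,len(b),np.percentile(b[:,1],[5,50,95]).round(1))
f=w[(c[:,2]>c[:,0]+30)&(w[:,1]<-280)&(abs(w[:,2]-30)<2)]
for x0 in range(400,690,60):
    b=f[abs(f[:,0]-x0)<30]
    if len(b)>2: print('far rim',x0,len(b),np.percentile(b[:,1],[5,50,95]).round(1))
```

```text
482 18 [-184.4 -178.2 -175. ] 31.3
486 30 [-186.3 -180.3 -173.6] 31.5
490 33 [-185.1 -180.8 -174.1] 31.4
494 30 [-184.  -179.4 -173.7] 32.0
498 28 [-183.4 -178.5 -173.2] 32.1
502 33 [-183.5 -179.1 -172.4] 31.9
506 50 [-193.  -180.4 -170.4] 31.7
510 65 [-194.4 -183.2 -171.9] 32.1
514 65 [-193.  -181.7 -169.5] 31.8
518 62 [-192.7 -180.4 -168.3] 32.0
522 65 [-191.9 -181.3 -169.8] 31.1
526 14 [-191.1 -187.3 -181.1] 32.0
rim 400 45 [-179.4 -169.  -160. ]
rim 430 22 [-163.7 -162.1 -160. ]
rim 460 20 [-165.6 -164.  -162.2]
rim 490 20 [-166.4 -164.9 -164. ]
rim 520 20 [-168.  -166.  -164.4]
rim 550 27 [-169.2 -167.5 -165.2]
rim 580 23 [-171.4 -169.4 -167.2]
rim 610 28 [-172.9 -170.9 -168.9]
rim 640 29 [-173.7 -172.  -170.3]
rim 670 32 [-175.3 -173.8 -171.8]
far rim 400 80 [-308.9 -298.6 -281.6]
far rim 460 45 [-312.3 -310.1 -308. ]
far rim 520 46 [-315.5 -313.1 -310.6]
far rim 580 56 [-318.  -316.1 -313.6]
far rim 640 50 [-320.8 -319.1 -316.9]
```

The step's underside now sits about 12° off the wall, so its origin is about 4 mm inside the limit. It's standing stably. Handing in.

```bash
python3 -c "
from plant import sign_off
print(sign_off())"
```

```text
the job is handed in; nothing more can be done
None
```

I swept all three offcuts into the turquoise scrap tray and handed the job in at about 27 s; the hand-in returned no verdict. My last images show all three in the tray and the panel, tin and gouge where they were, but I did not recheck the blower bulb. The closest margin is the stepped piece, which stands on its side with its origin about 4 mm inside the tray's near wall.

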